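Set the click stop of a lens bench and hold a lens barrel pressed into its V-block

ROBOT

A 6-joint arm with a two-finger parallel gripper is mounted at the origin on the work surface. World frame = base frame: x ahead of the robot, y to its left, z up, the work surface at z = 0. Lengths are in m, angles in degrees, forces in N, time in s.
With the tool pointing down it reaches from about 0.4 to 0.825 m from the base axis. Payload 7 kg.
Tool frame: the origin (TCP) lies between the finger pads, 19 mm behind the fingertips; this is the grasp point; z points along the fingers, y is the line along which they close (so a half turn about z gives the same grasp; the last joint's range is limited). The gripper opens to 88 mm and grips with 3 to 60 N. Pads are 19 mm wide; open, the fingers measure 130 mm over their backs; the gripper's body (78 mm by 193 mm) begins 47 mm behind the grasp point.
Start: joints at [16.507, 20.546, 0.682, 0, -70.136, -16.507], TCP at [0.675, -0, 0.245] pointing down, gripper open.
Joint ranges: [-176.03, 176.03], [-82.01, 121.73], [-58.28, 71.71], [-173.87, 95.51], [-174.79, -0.11], [-173.66, 173.66]. Speed limits (degrees/s): [136.94, 136.94, 172.46, 180, 180, 180].

INTERFACE

Orientations are given as [roll, pitch, yaw] about the fixed x, y, z axes, in that order (R = Rz(yaw) Ry(pitch) Rx(roll)).
In Python, from plant import ctrl gives the robot as it stands. The module is installed in compiled form; this text tells all that it offers.
- The arm moves only by the tool send_rows, never from a script. Its argument "plan" is a list that holds one entry, the list of rows, each a list of 6 numbers: the shift along the tool's x, y, z in shares of 75 cm (1.0 is 75 cm), then the turn, a rotation vector about the tool's x, y, z in parts of the range, where 1.0 means 45 degrees. A call has 1 to 8 rows; each row is the pose to reach, as a shift and turn from the pose commanded when the call began, along the tool's axes at that moment; what a row does not reach only later rows make up. A row lasts 1/12 s, in which the tool goes at most 41.7 mm and 7.16 degrees, less where a joint would pass 70% of its speed; a pose out of reach is approached as far as the arm can. No shift or turn number may pass 1 either way. A call with a gripper value outside its range is refused whole. "fingers" is the opening, from 0 (shut) to 1 (fully open), set as the call begins (left out, the last holds). The fingers move at their own pace and stop on an object; the grip force is fixed at half the most. Time passes only in rows, so rows that repeat a pose let the fingers close. It gives the time, the measured TCP pose, the force, the opening and the grip force at its end, in the units of the state.
- ctrl.get_obs(): the state, without advancing time (a new reading comes with each control period).
- ctrl.snapshot(name): name is "scene" or "side" or "wrist"; returns a dict with "img" (480x640x3 uint8, red, green, blue), "K" (3x3 intrinsics, pixels), "pose" (4x4, takes a point from camera to world coordinates). Camera axes: x right, y down, z forward; pixel columns grow to the right and rows downward; lengths in m; the calibration is good to about 2 mm. A picture is of the moment at which its call begins. There is no depth.
- ctrl.close_job(): hands the job in; it is judged then, once.
The state is a dict: "clock": time; "joint_pos": joint angles; "qvel": joint speeds; "tau": joint torques, N m; "tool_pos": TCP position; "orientation": TCP orientation; "force": force on the tool from outside, world axes, zero at the start; "moment": the same for the moment, N m; "opening": finger opening in m; "gripper_force": force on a finger pad.
Only numpy, scipy, OpenCV 4.12 (cv2) and the standard library are available. Lean on these libraries where they do the work, as an engineer would, in place of code of your own. Each camera call takes 0.05 s, during which the arm holds its last target. There are 200 camera calls.

TASK

On the aluminium lens bench, turn the knurled sleeve of the click stop at the end of the V-block until it has clicked in at number 2, and let go of it. Then take the longer of the two lens barrels out of its wooden cradle, lay it in the V-block with its end right up against the stop, and press it down gently, with about 10 N and without jamming it to one side, so that it bears firmly on both flanks of the V. Finish while still holding it pressed there, ready for the clamp: do not let go, and leave everything else on the bench where it is.

Things in the scene. Friction and masses are not known exactly. Their poses are not given: they have to be found in the camera images.
- fixture: the lens bench, fixed: aluminium base plate 130 x 215 mm (its x, y), 12 mm thick, with a steel 90-degree V-block and a click stop on it. Origin on the table under the V-block's middle; z up; the V runs along y, the stop is at the -y end. On the right of the work area, y within 0.35 rad of world y
- vee_axis (a point): middle of the V, on the axis of a seated 32 mm barrel: (0, 0, 60) mm of fixture, same axes. With the stop at number 2 the longer barrel seated against it has its centre here. The V-block is 60 mm wide (x), top at z = 54 mm, in two sections, y = 24 to 52 and -52 to -24 mm; the 48 mm between is open down to the base plate: room for fingers
- vee_near: flank of the V-block on the fixture's -x side, both sections: a smooth ground steel plane (friction about 0.2) at 45 degrees facing +x and up. Origin and axes as fixture. A 32 mm barrel touches it on a line at x = -11, z = 49 mm
- vee_far: flank on the fixture's +x side, both sections: the same, facing -x and up. Origin and axes as fixture. Contact line at x = 11, z = 49 mm
- stop_sleeve (a joint): angle of the click stop, rad, growing counter-clockwise seen from above: number n (0 to 7) is at n x 0.35, so number 2 is at 0.70. It starts between 4 and 6.3. Springy clicks pull it in to the nearest number when let go and take about 0.2 N m to leave
- sleeve_grip (a point): on the vertical axis of the sleeve, at (0, -79, 96) mm of fixture: the height for the TCP to grip it from above. It turns with the sleeve. The sleeve is an upright knurled aluminium cylinder, diameter 34 mm, z = 74 to 106 mm over the table, with a white line on its top that points the same way as the pointer
- stop_disc (a point): on the sleeve's axis at z = 60 mm: steel eccentric disc (diameter 48 mm, off-centre by 6 mm, z = 38 to 74 mm) that turns with the sleeve; its rim is the stop for the barrel's end. Its nearest point to the V is 18.4 mm from the sleeve's axis at 0, 21.0 at 2, 25.0 at 4, 29.6 at 7: higher numbers reach farther towards the V. A white pointer sticks out of it low down
- stop_scale (a point): under the sleeve's axis on the top of the stop's black housing (98 mm wide, z = 36 mm): eight white lines, 20 degrees apart, that the pointer sweeps over, numbers 0 to 7. Line 0 lies on the fixture's -x side, 7 on its +x side (they go round by the -y side); lines 0 and 5 are longer
- lens_long: the longer lens barrel: plain aluminium cylinder, diameter 32 mm, length 116 mm, dark glass in both ends, about 0.2 kg, ends alike. Origin at its centre, y along the barrel (it may be rolled about it). It lies level in a wooden cradle, centre 34 mm above the table, within 0.4 rad of world y, on the left of the work area
- lens_short: the shorter barrel, diameter 32 mm, length 70 mm, likewise in a cradle; the two cradles may stand in either place. Not wanted: leave it. Origin at its centre
- cradle_a: light wooden cradle of the longer barrel, fixed: base 56 x 70 mm, 6 mm thick, with two V ribs at y = 20 to 30 and -30 to -20 mm, 52 mm wide (x) and 28 mm high; between them there is room for the fingers beside the barrel. Origin under its middle, y along the barrel
- wash_bottle: wash bottle, 66 mm wide, 185 mm high, beyond the lens bench; a bystander. Origin under it
- beaker: glass beaker, 70 mm wide, 90 mm high, at the back; a bystander. Origin under it
- spanner: steel spanner, 140 mm long, lying between the lens bench and the cradles; a bystander
- lens_cap: dark round lens cap, diameter 42 mm, 10 mm high, lying near the spanner; a bystander
- water_bottle: water bottle, 64 mm wide, 210 mm high, at the back; a bystander. Origin under it
- flask: steel drinking flask, 68 mm wide, 205 mm high, at the back left; a bystander. Origin under it
- jar: amber jar, 56 mm wide, 85 mm high, on the right; a bystander. Origin under it
Things that resemble listed ones, but are neither listed nor needed, are in the scene too. What is shaped like the lens_long but blue, purple or yellow is not meant.

How it is judged:
By the outcome, as a careful person would: the job done as asked, in the order asked, and still so for the second after the job is handed in, while the arm keeps its last pose, push and grip.
It also fails if it takes over 64 s, if anything falls off the work surface, if the arm or the gripper's body presses on something with over 40 N, if the wrist force passes 120 N, or if a joint passes its speed limit or range.

## Working session

There is one attempt and no reset: what is moved stays moved. The work goes in short steps, Python scripts to look and compute and a tool call to move; the robot and the scene stay as the last step left them, time stands still between calls to the robot, and variables do not carry over. Pictures are saved under pics/ and viewed, at most 10 in all, crops included, and the job is handed in when it is done.

Besides the shell and the picture viewer there is one more tool, called after "Emit:" by a JSON object that holds its "name" and its "arguments". send_rows: Moves the arm, as the interface text tells. Its arguments: {"type":"object","properties":{"plan":{"type":"array","items":{"type":"array","items":{"type":"array","items":{"type":"number"}}}},"fingers":{"type":"number"}},"required":["plan"]}

```bash
mkdir -p pics; python3 - <<'E'
from plant import ctrl
import cv2,numpy as np,pickle
d={}
for n in ("scene","side","wrist"):
    s=ctrl.snapshot(n); d[n]=s
    cv2.imwrite(f"pics/{n}0.png",s["img"][:,:,::-1])
    print(n,s["K"].tolist(),np.round(s["pose"],4).tolist())
pickle.dump(d,open("s0.pkl","wb"))
print(ctrl.get_obs())
E
```

```text
scene [[515.2664872122193, 0.0, 314.49637141329373], [0.0, 515.2664872122193, 239.72473436294027], [0.0, 0.0, 1.0]] [[0.8461, 0.2758, -0.4561, 1.1775], [0.5329, -0.455, 0.7135, -0.9738], [-0.0107, -0.8467, -0.5319, 0.859], [0.0, 0.0, 0.0, 1.0]]
side [[499.00922693395995, 0.0, 316.1987372387444], [0.0, 499.00922693395995, 235.37814447988302], [0.0, 0.0, 1.0]] [[-0.8146, -0.2845, 0.5054, -0.0849], [-0.5795, 0.4364, -0.6883, 0.8798], [-0.0247, -0.8536, -0.5203, 0.7191], [0.0, 0.0, 0.0, 1.0]]
wrist [[361.92968145665503, 0.0, 320.3929580012198], [0.0, 361.92968145665503, 238.2785083120777], [0.0, 0.0, 1.0]] [[-1.0, 0.0006, -0.0005, 0.6746], [0.0004, 0.969, 0.247, -0.0654], [0.0007, 0.247, -0.969, 0.3832], [0.0, 0.0, 0.0, 1.0]]
{'clock': 0.15, 'joint_pos': array([ 1.65086597e+01,  2.05811452e+01,  6.45467179e-01, -1.45618009e-02,
       -7.01346337e+01, -1.65069233e+01]), 'qvel': array([-4.19063130e-02, -5.78222597e-02,  1.64640090e-01, -1.45535531e-04,
       -8.28313731e-02, -7.25599868e-02]), 'tau': array([ 1.39394037e-04, -5.83274567e+01,  2.93289685e+01,  7.00122759e+00,
        8.75052094e-03, -9.76538854e-05]), 'tool_pos': array([ 6.74656910e-01, -3.59196574e-06,  2.44645123e-01]), 'orientation': array([ 1.79928696e+02, -6.85293274e-03, -9.00032160e+01]), 'force': array([ 0.11577852,  0.4141279 , -0.33863438]), 'moment': array([ 0.03083868,  0.05888558, -0.02498993]), 'gripper_force': 0.0, 'opening': 0.08795727858850859}
```

View pics/scene0.png

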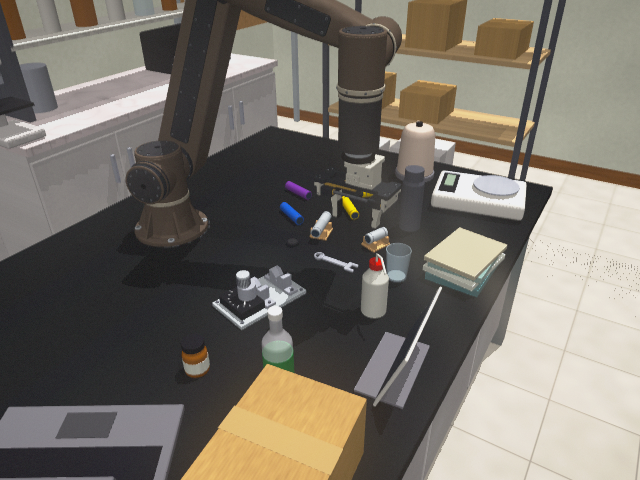

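View pics/wrist0.png

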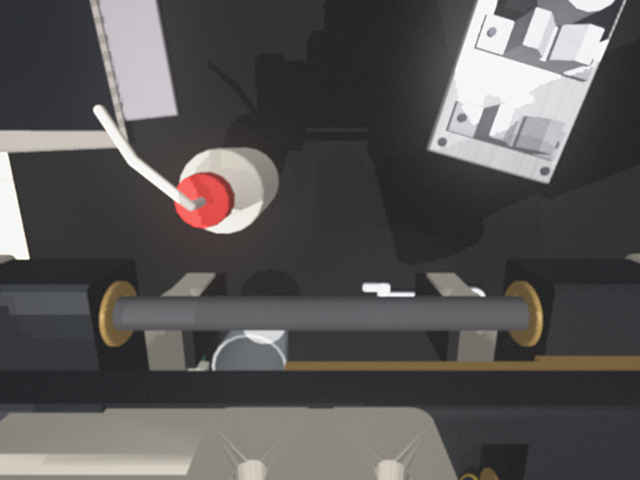

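The scene view has the bench near (260,297), candidate barrels at (320,222) and (376,236), the spanner at (335,262) and the wash bottle at (374,288). The wrist view shows the +y end of the bench at upper right, corners (430,150) and (550,183).

```bash
python3 - <<'E'
import cv2,pickle
d=pickle.load(open("s0.pkl","rb"))
c=d["scene"]["img"][175:330,205:410,::-1]
cv2.imwrite("pics/c1.png",cv2.resize(c,None,fx=3.8,fy=3.8,interpolation=cv2.INTER_CUBIC))
E
```

```text
(no output)
```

View pics/c1.png

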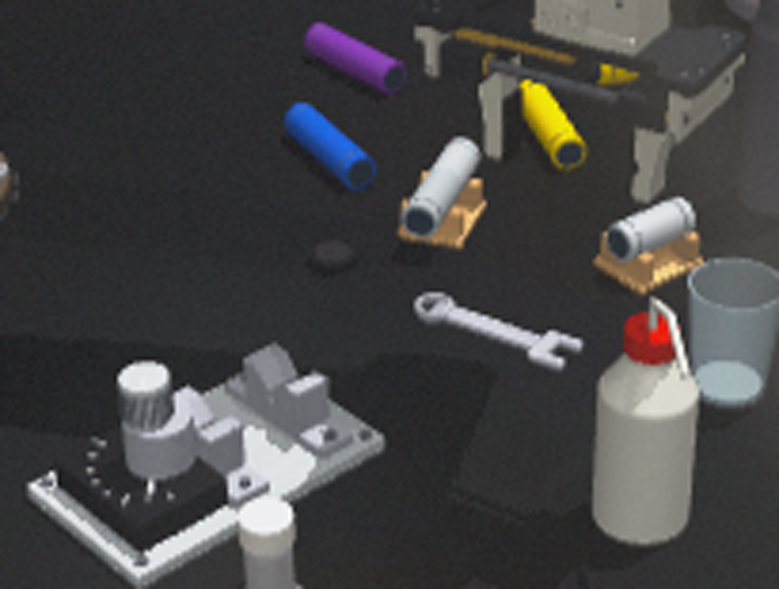

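View pics/side0.png

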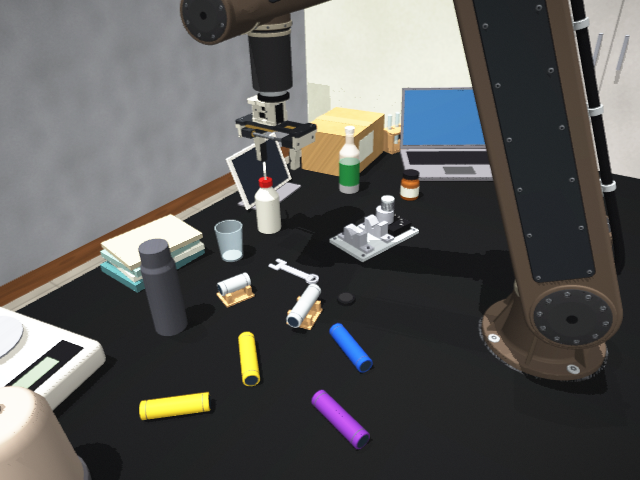

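The crop shows the plate corners at (28,490), (140,580) and (384,440), the sleeve top at (145,380) and the pointer at (150,488). The long barrel is the one on the left, running from (422,217) to (462,150), with the short one at (650,228). The side view agrees: the long barrel at (305,305) and the short one at (235,284).

```bash
cat > h.py <<'E'
import numpy as np
def ray(s,uv,z):
    K,T=s["K"],s["pose"]
    d=T[:3,:3]@np.linalg.solve(K,np.array([uv[0],uv[1],1.])); o=T[:3,3]
    return o+d*(z-o[2])/d[2]
def proj(s,P):
    T=s["pose"]; p=(np.atleast_2d(P)-T[:3,3])@T[:3,:3]; q=p@s["K"].T
    return q[:,:2]/q[:,2:]
E
python3 - <<'E'
import pickle,numpy as np
from h import *
d=pickle.load(open("s0.pkl","rb")); s=d["scene"]
np.set_printoptions(precision=4,suppress=True)
c=lambda u,v:(205+u/3.8,175+v/3.8)
for n,u,v,z in [("cL",28,487,.012),("cB",142,573,.012),("cR",384,436,.012),("sleeve",145,376,.106),("ptr",150,488,.04),("b0",422,217,.034),("b1",464,150,.036),("s0",622,240,.034),("s1",682,212,.034)]:
    print(n,ray(s,c(u,v),z))
w=d["wrist"]
for uv in [(430,150),(550,183)]: print(ray(w,uv,.012))
E
```

```text
cL [ 0.3896 -0.2366  0.012 ]
cB [ 0.5113 -0.2642  0.012 ]
cR [ 0.5661 -0.0625  0.012 ]
sleeve [ 0.4653 -0.1916  0.106 ]
ptr [ 0.4851 -0.2197  0.04  ]
b0 [0.4507 0.1726 0.034 ]
b1 [0.4246 0.2821 0.036 ]
s0 [0.6053 0.225  0.034 ]
s1 [0.6273 0.2886 0.034 ]
[ 0.5652 -0.0615  0.012 ]
[ 0.4404 -0.0287  0.012 ]
```

The manual's scale: shifts go in shares of 75 cm and turns go in shares of 45 degrees. Converting my numbers, 20 cm / 75 = 0.2667, 8.5 cm / 75 = 0.1133.

Emit:
{"name": "send_rows", "arguments": {"plan": [[[0.0133, 0.0267, 0, 0, 0, 0], [0.0333, 0.0733, 0, 0, 0, 0], [0.0533, 0.12, 0, 0, 0, 0], [0.0733, 0.1667, 0, 0, 0, 0], [0.0933, 0.2133, 0, 0, 0, 0], [0.1067, 0.2533, 0, 0, 0, 0], [0.1133, 0.2667, 0, 0, 0, 0], [0.1133, 0.2667, 0, 0, 0, 0]]]}}

```text
clock: 0.82
tool_pos: [0.4727, -0.0859, 0.246]
orientation: [-179.9, 0.0, -90.0]
force: [-0.2, -0.3, 0.8]
opening: 0.0879
gripper_force: 0.0
```

```bash
python3 - <<'E'
from plant import ctrl
import cv2,numpy as np,pickle
s=ctrl.snapshot("wrist"); o=ctrl.get_obs(); pickle.dump(s,open("w1.pkl","wb"))
print(o["clock"],o["tool_pos"],o["orientation"],o["joint_pos"],np.round(s["pose"],4).tolist())
cv2.imwrite("pics/w1.png",cv2.resize(s["img"][0:320,150:510,::-1],None,fx=1.85,fy=1.85,interpolation=cv2.INTER_CUBIC))
E
```

```text
0.8667 [ 0.4744483  -0.08537626  0.24607145] [-1.79909132e+02  1.87218005e-02 -9.00275750e+01] [ 1.32460291e+01  1.99647291e+00 -2.28407959e+01  2.91329617e-03
 -6.50699920e+01 -1.32748448e+01] [[-1.0, 0.0007, 0.002, 0.4724], [0.0011, 0.9688, 0.2477, -0.1513], [-0.0018, 0.2477, -0.9688, 0.3846], [0.0, 0.0, 0.0, 1.0]]
```

View pics/w1.png

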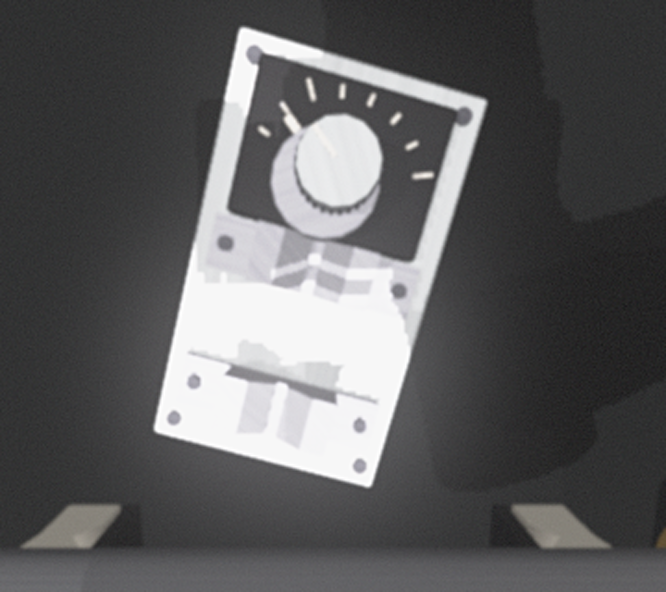

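The bench corners in the crop are (240,28), (487,100), (371,487) and (155,431), and the sleeve top is at (339,160). The pointer at (292,125) lies by scale line 6.

```bash
python3 - <<'E'
import pickle,numpy as np
from h import *
from scipy.optimize import least_squares
np.set_printoptions(precision=4,suppress=True)
s=pickle.load(open("w1.pkl","rb")); c=lambda p:(150+p[0]/1.85,p[1]/1.85)
# fixture coords: image right = world -x ; image up = -y
P=[(240,28,.065,0),(487,100,-.065,0),(371,487,-.065,1),(155,431,.065,1)]
def w(p,f):
    x,y,a=p[:3]; C,S=np.cos(a),np.sin(a)
    return np.array([x+C*f[0]-S*f[1],y+S*f[0]+C*f[1],f[2]])
def res(p):
    r=[]
    for u,v,X,e in P: r+=list(proj(s,w(p,(X,p[3]+e*.215,.012)))[0]-c((u,v)))
    r+=list(proj(s,w(p,(0,-.079,.106)))[0]-c((339,160)))
    return r
f=least_squares(res,[.486,-.115,-.26,-.14]); p=f.x
print(p,np.degrees(p[2]),np.round(f.fun,2))
sl=w(p,(0,-.079,.0)); v=w(p,(0,0,.06)); print("sleeve",sl,"vee",v)
for n,q,z in [("ptr",(292,125),.042),("l7",(264,131),.036),("l5",(311,90),.036),("l4",(342,91),.036),("l2",(396,118),.036),("l0",(424,176),.036),("wl",(322,138),.106),]:
    d=ray(s,c(q),z)-sl; a=np.degrees(np.arctan2(d[1],d[0])-p[2])%360
    print(n,a,(a-180)/20.05)
E
```

```text
[ 0.4838 -0.1161 -0.26   -0.1403] -14.894281345190755 [-0.41 -1.07  0.78 -0.34  0.31  0.82 -0.85  1.16  0.1   0.03]
sleeve [ 0.4635 -0.1925  0.    ] vee [ 0.4838 -0.1161  0.06  ]
ptr 324.1372190725767 7.188888731799338
l7 340.3589439754974 7.997952317979921
l5 300.2913809762094 5.999570123501715
l4 280.25058991832054 5.000029422360127
l2 239.70161602771105 2.9776367096115237
l0 198.86175335507784 0.9407358281834333
wl 325.01644187504377 7.2327402431443275
```

In the tool's units: 10.7 cm / 75 = 0.1427, 1.1 cm / 75 = 0.0147, -40 degrees / 45 = -0.8889.

Emit:
{"name": "send_rows", "arguments": {"plan": [[[0.0133, 0.0013, 0, 0, 0, -0.0889], [0.04, 0.004, 0, 0, 0, -0.2222], [0.0733, 0.008, 0, 0, 0, -0.3778], [0.1067, 0.0107, 0, 0, 0, -0.5333], [0.1333, 0.0133, 0.0133, 0, 0, -0.6889], [0.1427, 0.0147, 0.0333, 0, 0, -0.8222], [0.1427, 0.0147, 0.06, 0, 0, -0.8889], [0.1427, 0.0147, 0.08, 0, 0, -0.8889]]]}}

```text
clock: 1.53
tool_pos: [0.4648, -0.1925, 0.1837]
orientation: [180.0, 0.0, -49.9]
force: [-1.2, 0.4, -0.3]
opening: 0.0876
gripper_force: 0.0
```

In the tool's units: 8 cm / 75 = 0.1067, 7.5 cm / 75 = 0.1.

Emit:
{"name": "send_rows", "arguments": {"plan": [[[0, 0, 0.02, 0, 0, 0], [0, 0, 0.04, 0, 0, 0], [0, 0, 0.06, 0, 0, 0], [0, 0, 0.08, 0, 0, 0], [0, 0, 0.1, 0, 0, 0], [0, 0, 0.1067, 0, 0, 0], [0, 0, 0.1067, 0, 0, 0], [0, 0, 0.1067, 0, 0, 0]]]}}

```text
clock: 2.2
tool_pos: [0.4647, -0.192, 0.1053]
orientation: [180.0, 0.0, -50.0]
force: [-0.4, 0.2, 1.0]
opening: 0.0874
gripper_force: 0.0
```

In the tool's units: 0.9 cm / 75 = 0.012, 0.5 cm / 75 = 0.0067.

Emit:
{"name": "send_rows", "arguments": {"plan": [[[0, 0.0013, 0.0067, 0, 0, 0], [0, 0.0013, 0.012, 0, 0, 0], [0, 0.0013, 0.012, 0, 0, 0], [0, 0.0013, 0.012, 0, 0, 0]]]}}

```text
clock: 2.53
tool_pos: [0.4632, -0.1927, 0.0965]
orientation: [-180.0, -0.0, -50.0]
force: [0.4, 0.6, 0.1]
opening: 0.0877
gripper_force: 0.0
```

Emit:
{"name": "send_rows", "arguments": {"plan": [[[0, 0, 0, 0, 0, 0], [0, 0, 0, 0, 0, 0], [0, 0, 0, 0, 0, 0], [0, 0, 0, 0, 0, 0], [0, 0, 0, 0, 0, 0], [0, 0, 0, 0, 0, 0], [0, 0, 0, 0, 0, 0], [0, 0, 0, 0, 0, 0]]], "fingers": 0.2}}

```text
clock: 3.2
tool_pos: [0.4632, -0.1927, 0.0964]
orientation: [180.0, 0.0, -50.0]
force: [-0.1, -0.6, -0.6]
opening: 0.0399
gripper_force: 0.0
```

Emit:
{"name": "send_rows", "arguments": {"plan": [[[0, 0, 0, 0, 0, 0], [0, 0, 0, 0, 0, 0], [0, 0, 0, 0, 0, 0], [0, 0, 0, 0, 0, 0], [0, 0, 0, 0, 0, 0], [0, 0, 0, 0, 0, 0]]], "fingers": 0}}

```text
clock: 3.7
tool_pos: [0.4633, -0.1926, 0.0964]
orientation: [-180.0, 0.0, -50.0]
force: [0.3, 0.9, 0.4]
opening: 0.0331
gripper_force: 30.0
```

In the tool's units: 42 degrees / 45 = 0.9333.

Emit:
{"name": "send_rows", "arguments": {"plan": [[[0, 0, 0, 0, 0, 0.0889], [0, 0, 0, 0, 0, 0.2], [0, 0, 0, 0, 0, 0.3333], [0, 0, 0, 0, 0, 0.4667], [0, 0, 0, 0, 0, 0.6], [0, 0, 0, 0, 0, 0.7333], [0, 0, 0, 0, 0, 0.8444], [0, 0, 0, 0, 0, 0.9333]]]}}

```text
clock: 4.37
tool_pos: [0.464, -0.1924, 0.0964]
orientation: [-179.9, 0.0, -92.2]
force: [3.6, 1.6, -3.0]
opening: 0.0338
gripper_force: 30.0
```

In the tool's units: 42 degrees / 45 = 0.9333.

Emit:
{"name": "send_rows", "arguments": {"plan": [[[0, 0, 0, 0, 0, 0.0889], [0, 0, 0, 0, 0, 0.2], [0, 0, 0, 0, 0, 0.3333], [0, 0, 0, 0, 0, 0.4667], [0, 0, 0, 0, 0, 0.6], [0, 0, 0, 0, 0, 0.7556], [0, 0, 0, 0, 0, 0.8667], [0, 0, 0, 0, 0, 0.9333]]]}}

```text
clock: 5.03
tool_pos: [0.4647, -0.1926, 0.0964]
orientation: [-179.9, 0.1, -134.2]
force: [5.8, -0.5, -6.2]
opening: 0.0332
gripper_force: 30.0
```

```bash
python3 - <<'E'
from plant import ctrl
import cv2,numpy as np
o=ctrl.get_obs(); print(o["clock"],o["tool_pos"],o["orientation"],o["force"],o["moment"],o["opening"])
s=ctrl.snapshot("scene")["img"][255:335,205:315,::-1]
t=ctrl.snapshot("wrist")["img"][0:480:1,:,::-1]
a=cv2.resize(s,(660,480),interpolation=cv2.INTER_CUBIC)
cv2.imwrite("pics/t1.png",cv2.resize(np.hstack([a,t]),None,fx=.6,fy=.6,interpolation=cv2.INTER_AREA))
E
```

```text
5.0333 [ 0.4646877  -0.19264067  0.09643381] [-1.79884624e+02  8.60141632e-02 -1.34216839e+02] [ 5.81011258 -0.45599983 -6.2460997 ] [ 0.02914108 -1.9279796   0.56839249] 0.03318389384588411
```

View pics/t1.png

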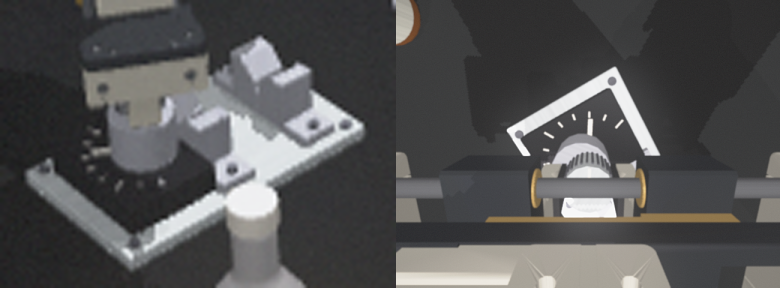

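Turned: the pointer in the wrist view is at about (590,125). I'll release, lift and check.

Emit:
{"name": "send_rows", "arguments": {"plan": [[[0, 0, 0, 0, 0, 0], [0, 0, 0, 0, 0, 0], [0, 0, 0, 0, 0, 0], [0, 0, 0, 0, 0, 0], [0, 0, 0, 0, 0, 0], [0, 0, 0, 0, 0, 0]]], "fingers": 0.9}}

```text
clock: 5.63
tool_pos: [0.4631, -0.1927, 0.0964]
orientation: [180.0, -0.0, -134.0]
force: [-0.7, 0.7, 0.0]
opening: 0.0677
gripper_force: 0.0
```

In the tool's units: -15 cm / 75 = -0.2, -14 cm / 75 = -0.1867, -29 degrees / 45 = -0.6444.

Emit:
{"name": "send_rows", "arguments": {"plan": [[[0, 0, -0.0133, 0, 0, 0], [0, 0, -0.04, 0, 0, -0.1111], [0, 0, -0.08, 0, 0, -0.2444], [0, 0, -0.12, 0, 0, -0.4], [0, 0, -0.16, 0, 0, -0.5333], [0, 0, -0.1867, 0, 0, -0.6222], [0, 0, -0.2, 0, 0, -0.6444], [0, 0, -0.2, 0, 0, -0.6444]]]}}

```text
clock: 6.3
tool_pos: [0.4643, -0.1929, 0.2494]
orientation: [-179.7, 0.0, -105.0]
force: [0.9, -0.4, 0.3]
opening: 0.0791
gripper_force: 0.0
```

In the tool's units: -10 cm / 75 = -0.1333, -9 cm / 75 = -0.12.

Emit:
{"name": "send_rows", "arguments": {"plan": [[[-0.02, 0, 0, 0, 0, 0], [-0.0533, 0, 0, 0, 0, 0], [-0.0933, 0, 0, 0, 0, 0], [-0.12, 0, 0, 0, 0, 0], [-0.1333, 0, 0, 0, 0, 0], [-0.1333, 0, 0, 0, 0, 0], [-0.1333, 0, 0, 0, 0, 0]]]}}

```text
clock: 6.88
tool_pos: [0.4886, -0.0959, 0.2455]
orientation: [179.9, -0.0, -105.0]
force: [-0.2, -0.4, 0.3]
opening: 0.079
gripper_force: 0.0
```

```bash
python3 - <<'E'
from plant import ctrl
import cv2,numpy as np,pickle
s=ctrl.snapshot("wrist"); o=ctrl.get_obs(); pickle.dump(s,open("w2.pkl","wb"))
print(o["clock"],o["tool_pos"],o["orientation"])
cv2.imwrite("pics/w2.png",cv2.resize(s["img"][0:260,190:450,::-1],None,fx=2.3,fy=2.3,interpolation=cv2.INTER_CUBIC))
E
```

```text
6.9333 [ 0.48856188 -0.09634706  0.24564728] [ 1.79920302e+02 -3.24514206e-02 -1.05020705e+02]
```

View pics/w2.png

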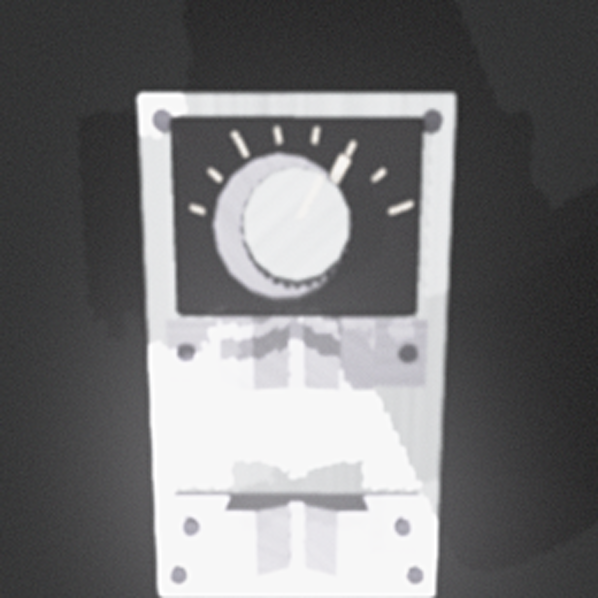

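The pointer (340,165) lines up with line 2 at (347,150), third from the right: clicked in at 2. Next is the barrel.

Emit:
{"name": "send_rows", "arguments": {"plan": [[[-0.0133, 0.0067, 0, 0, 0, 0], [-0.04, 0.02, 0, 0, 0, 0], [-0.08, 0.0373, 0, 0, 0, 0], [-0.1267, 0.0573, 0, 0, 0, 0], [-0.1733, 0.08, 0, 0, 0, 0], [-0.22, 0.1013, 0, 0, 0, 0], [-0.2667, 0.1227, 0, 0, 0, 0], [-0.3067, 0.14, 0, 0, 0, 0]]], "fingers": 0.8}}

```text
clock: 7.6
tool_pos: [0.4463, 0.1548, 0.2465]
orientation: [-180.0, 0.0, -105.1]
force: [1.3, -0.2, 0.8]
opening: 0.0702
gripper_force: 0.0
```

In the tool's units: -12.7 cm / 75 = -0.1693, -12 cm / 75 = -0.16, -28 degrees / 45 = -0.6222.

Emit:
{"name": "send_rows", "arguments": {"plan": [[[-0.0467, 0.0213, 0, 0, 0, -0.0889], [-0.0933, 0.0427, 0, 0, 0, -0.2222], [-0.1333, 0.0627, 0, 0, 0, -0.3556], [-0.16, 0.0747, 0, 0, 0, -0.4889], [-0.1693, 0.0787, 0, 0, 0, -0.6], [-0.1693, 0.0787, 0, 0, 0, -0.6222], [-0.1693, 0.0787, 0, 0, 0, -0.6222], [-0.1693, 0.0787, 0, 0, 0, -0.6222]]]}}

```text
clock: 8.27
tool_pos: [0.423, 0.2903, 0.2462]
orientation: [180.0, -0.0, -77.2]
force: [0.4, 0.5, -0.7]
opening: 0.0701
gripper_force: 0.0
```

```bash
python3 - <<'E'
from plant import ctrl
import cv2,numpy as np,pickle
s=ctrl.snapshot("wrist"); o=ctrl.get_obs(); pickle.dump(s,open("w3.pkl","wb"))
print(o["clock"],o["tool_pos"],o["orientation"])
cv2.imwrite("pics/w3.png",cv2.resize(s["img"][0:260,190:450,::-1],None,fx=2.3,fy=2.3,interpolation=cv2.INTER_CUBIC))
E
```

```text
8.3167 [0.42316484 0.29022083 0.24634163] [ 1.79990642e+02 -7.13115686e-03 -7.71930017e+01]
```

View pics/w3.png

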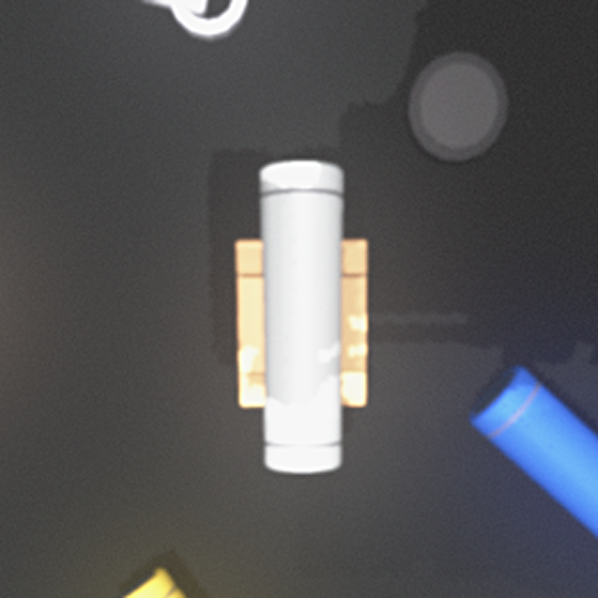

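The barrel's centreline runs from (302,160) to (303.5,472) in the crop, lying about square to the tool.

```bash
cat > fx.py <<'E'
import pickle,numpy as np
from h import *
from scipy.optimize import least_squares
np.set_printoptions(precision=4,suppress=True)
s=pickle.load(open("w3.pkl","rb")); c=lambda p:(190+p[0]/2.3,p[1]/2.3)
a,b=ray(s,c((302,160)),.05),ray(s,c((303.5,472)),.05)
print("barrel",(a+b)/2,np.linalg.norm(a-b),"axis yaw",np.degrees(np.arctan2(-(b-a)[0],(b-a)[1])))
for v in (180,455):
    L,R=[(260,344),(265,342)][v>300]
    print(ray(s,c(((L+R)/2,v)),.034))
s2=pickle.load(open("w2.pkl","rb"))
def w(p,f):
    x,y,t=p[:3]; C,S=np.cos(t),np.sin(t)
    return np.array([x+C*f[0]-S*f[1],y+S*f[0]+C*f[1],f[2]])
P=[(137,93,.065,0),(456,93,-.065,0),(437,597,-.065,1),(158,597,.065,1)]
def res(p):
    r=[]
    for u,v,X,e in P: r+=list(proj(s2,w(p,(X,p[3]+e*.215,.012)))[0]-c((u,v)))
    r+=list(proj(s2,w(p,(0,-.079,.106)))[0]-c((297,223)))
    return r
f=least_squares(res,[.486,-.115,-.26,-.14]); p=f.x
print(p,np.degrees(p[2]),f.fun)
print("sleeve",w(p,(0,-.079,0)))
E
python3 fx.py
```

```text
barrel [0.4377 0.2216 0.05  ] 0.11675998766809349 axis yaw 13.127537277226304
[0.45   0.1688 0.034 ]
[0.4255 0.2739 0.034 ]
[ 0.484  -0.1161 -0.2612 -0.1404] -14.966588400519957 [-0.3014 -0.4571  0.6061 -0.5228 -0.3151  0.6144  0.3713  0.7203 -0.2731
  0.0004]
sleeve [ 0.4636 -0.1924  0.    ]
```

In the tool's units: 13 cm / 75 = 0.1733, 12.5 cm / 75 = 0.1667.

Emit:
{"name": "send_rows", "arguments": {"plan": [[[0.0133, 0, 0, 0, 0, 0], [0.04, 0, 0.0067, 0, 0, 0], [0.0733, 0.0013, 0.0267, 0, 0, 0], [0.0907, 0.0013, 0.06, 0, 0, 0], [0.0933, 0.0013, 0.1, 0, 0, 0], [0.0933, 0.0013, 0.14, 0, 0, 0], [0.0933, 0.0013, 0.1667, 0, 0, 0], [0.0933, 0.0013, 0.1733, 0, 0, 0]]]}}

```text
clock: 8.98
tool_pos: [0.4365, 0.2199, 0.1134]
orientation: [179.7, -0.1, -77.2]
force: [-0.6, -0.3, -0.2]
opening: 0.07
gripper_force: 0.0
```

In the tool's units: 8.2 cm / 75 = 0.1093, 8 cm / 75 = 0.1067.

Emit:
{"name": "send_rows", "arguments": {"plan": [[[0, 0, 0.0133, 0, 0, 0], [0, 0, 0.0333, 0, 0, 0], [0, 0, 0.0533, 0, 0, 0], [0, 0, 0.0733, 0, 0, 0], [0, 0, 0.0933, 0, 0, 0], [0, 0, 0.1067, 0, 0, 0], [0, 0, 0.1093, 0, 0, 0], [0, 0, 0.1093, 0, 0, 0]]]}}

```text
clock: 9.65
tool_pos: [0.4382, 0.2224, 0.0347]
orientation: [180.0, -0.0, -77.0]
force: [0.4, -0.4, 0.8]
opening: 0.0702
gripper_force: 0.0
```

Emit:
{"name": "send_rows", "arguments": {"plan": [[[0, 0, 0, 0, 0, 0], [0, 0, 0, 0, 0, 0], [0, 0, 0, 0, 0, 0], [0, 0, 0, 0, 0, 0], [0, 0, 0, 0, 0, 0]]], "fingers": 0.42}}

```text
clock: 10.07
tool_pos: [0.438, 0.223, 0.0348]
orientation: [-180.0, 0.0, -77.0]
force: [0.1, 0.4, -0.1]
opening: 0.0424
gripper_force: 0.0
```

Emit:
{"name": "send_rows", "arguments": {"plan": [[[0, 0, 0, 0, 0, 0], [0, 0, 0, 0, 0, 0], [0, 0, 0, 0, 0, 0], [0, 0, 0, 0, 0, 0], [0, 0, 0, 0, 0, 0], [0, 0, 0, 0, 0, 0]]], "fingers": 0}}

```text
clock: 10.57
tool_pos: [0.4378, 0.2228, 0.0345]
orientation: [-180.0, 0.0, -77.0]
force: [-2.0, -0.0, 5.5]
opening: 0.0317
gripper_force: 30.0
```

In the tool's units: -9.5 cm / 75 = -0.1267, -8.5 cm / 75 = -0.1133.

Emit:
{"name": "send_rows", "arguments": {"plan": [[[0, 0, -0.0067, 0, 0, 0], [0, 0, -0.0133, 0, 0, 0], [0, 0, -0.0267, 0, 0, 0], [0, 0, -0.0533, 0, 0, 0], [0, 0, -0.0867, 0, 0, 0], [0, 0, -0.1133, 0, 0, 0], [0, 0, -0.1267, 0, 0, 0], [0, 0, -0.1267, 0, 0, 0]]]}}

```text
clock: 11.23
tool_pos: [0.4388, 0.2237, 0.1316]
orientation: [-179.8, 0.1, -77.0]
force: [0.0, -0.0, -2.9]
opening: 0.0315
gripper_force: 30.0
```

In the tool's units: 20 cm / 75 = 0.2667, 19 cm / 75 = 0.2533, 21 degrees / 45 = 0.4667.

Emit:
{"name": "send_rows", "arguments": {"plan": [[[0.0133, 0.0013, 0, 0, 0, 0], [0.04, 0.0027, 0, 0, 0, 0.0444], [0.08, 0.0067, 0, 0, 0, 0.1111], [0.1267, 0.0107, 0, 0, 0, 0.2], [0.1733, 0.0147, 0, 0, 0, 0.2889], [0.22, 0.0187, 0, 0, 0, 0.3778], [0.2533, 0.0213, 0, 0, 0, 0.4444], [0.2667, 0.0227, 0, 0, 0, 0.4667]]]}}

```text
clock: 11.9
tool_pos: [0.4647, 0.0206, 0.1276]
orientation: [179.8, -0.1, -98.3]
force: [-0.6, 0.2, -2.2]
opening: 0.0312
gripper_force: 30.0
```

In the tool's units: 12.7 cm / 75 = 0.1693, 12 cm / 75 = 0.16, 7 degrees / 45 = 0.1556.

Emit:
{"name": "send_rows", "arguments": {"plan": [[[0.02, -0.0067, 0, 0, 0, 0.0222], [0.0533, -0.016, 0, 0, 0, 0.0667], [0.0933, -0.028, 0, 0, 0, 0.1111], [0.1333, -0.04, 0, 0, 0, 0.1444], [0.16, -0.048, 0, 0, 0, 0.1556], [0.1693, -0.0507, 0, 0, 0, 0.1556], [0.1693, -0.0507, 0, 0, 0, 0.1556], [0.1693, -0.0507, 0, 0, 0, 0.1556]]]}}

```text
clock: 12.57
tool_pos: [0.4854, -0.1072, 0.1282]
orientation: [179.9, -0.0, -105.1]
force: [0.3, 0.0, -2.6]
opening: 0.0314
gripper_force: 30.0
```

```bash
python3 - <<'E'
from plant import ctrl
import cv2,numpy as np
o=ctrl.get_obs(); print(o["clock"],o["tool_pos"],o["orientation"],o["force"],o["joint_pos"])
a=np.radians(14.97); d=(o["tool_pos"]-[.484,-.1161,0])*1000
print("fix",d[0]*np.cos(a)-d[1]*np.sin(a),d[0]*np.sin(a)+d[1]*np.cos(a))
s=ctrl.snapshot("scene")["img"][225:345,205:330,::-1]
t=ctrl.snapshot("side")["img"][150:270,300:440,::-1]
r=lambda i,f:cv2.resize(i,None,fx=f,fy=f,interpolation=cv2.INTER_CUBIC)
cv2.imwrite("pics/v1.png",np.hstack([r(s,3),r(t,3)]))
E
```

```text
12.5667 [ 0.48537896 -0.10723801  0.12819006] [ 1.79883387e+02 -3.43537781e-02 -1.05061367e+02] [ 0.2661382   0.0154263  -2.58472918] [ 1.02232426e+01  1.03990329e+01 -3.04172548e+01 -2.47230891e-02
 -4.93038288e+01 -2.52685046e+01]
fix -0.9570070760279776 8.91742770687345
```

View pics/v1.png

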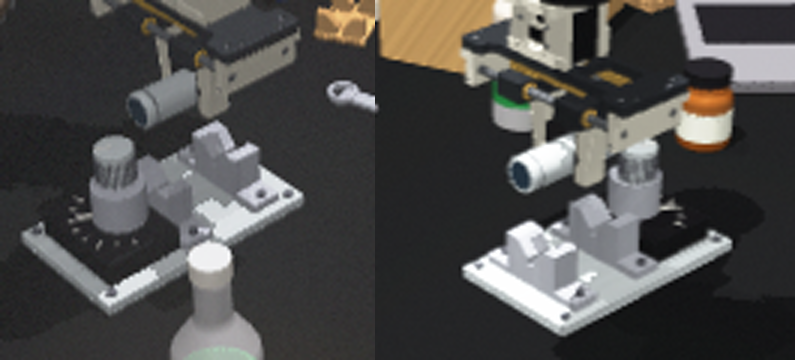

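The barrel is held level over the V with the end pointing at the sleeve, whose pointer is still at 2. I'll descend.

In the tool's units: 6.3 cm / 75 = 0.084, 6.1 cm / 75 = 0.0813.

Emit:
{"name": "send_rows", "arguments": {"plan": [[[0, -0.0013, 0.0067, 0, 0, 0], [0, -0.0013, 0.02, 0, 0, 0], [0, -0.0013, 0.04, 0, 0, 0], [0, -0.0013, 0.06, 0, 0, 0], [0, -0.0013, 0.0747, 0, 0, 0], [0, -0.0013, 0.0813, 0, 0, 0], [0, -0.0013, 0.084, 0, 0, 0], [0, -0.0013, 0.084, 0, 0, 0]]]}}

```text
clock: 13.33
tool_pos: [0.4869, -0.107, 0.0658]
orientation: [179.9, -0.0, -105.0]
force: [0.4, 0.5, -2.2]
opening: 0.0312
gripper_force: 30.0
```

```bash
cat > o.py <<'E'
from plant import ctrl
import numpy as np
o=ctrl.get_obs(); a=np.radians(14.97); R=np.array([[np.cos(a),-np.sin(a),0],[np.sin(a),np.cos(a),0],[0,0,1]])
np.set_printoptions(precision=2,suppress=True)
print(o["clock"],"fix mm",R@(o["tool_pos"]-[.484,-.1161,0])*1000,"F",R@o["force"],"M",R@o["moment"],o["orientation"])
E
python3 o.py
```

```text
13.3333 fix mm [ 0.49  9.56 65.78] F [ 0.25  0.61 -2.17] M [ 0.07 -0.   -0.  ] [ 179.94   -0.03 -104.96]
```

In the tool's units: 0.45 cm / 75 = 0.006, 0.05 cm / 75 = 0.0007.

Emit:
{"name": "send_rows", "arguments": {"plan": [[[0, 0.0004, 0.0027, 0, 0, 0], [0, 0.0007, 0.0053, 0, 0, 0], [0, 0.0007, 0.006, 0, 0, 0], [0, 0.0007, 0.006, 0, 0, 0], [0, 0.0007, 0.006, 0, 0, 0]]]}}

```text
clock: 13.75
tool_pos: [0.4869, -0.1071, 0.0621]
orientation: [-180.0, 0.0, -105.0]
force: [-0.1, -0.2, -2.7]
opening: 0.0312
gripper_force: 30.0
```

```bash
python3 o.py
```

```text
13.75 fix mm [ 0.43  9.43 62.12] F [-0.06 -0.24 -2.66] M [0.01 0.02 0.05] [-179.97    0.01 -105.  ]
```

In the tool's units: 0.15 cm / 75 = 0.002, 0.05 cm / 75 = 0.0007.

Emit:
{"name": "send_rows", "arguments": {"plan": [[[0, 0, 0.0007, 0, 0, 0], [0, 0, 0.0013, 0, 0, 0], [0, 0, 0.002, 0, 0, 0], [0, 0, 0.002, 0, 0, 0], [0, 0, 0.002, 0, 0, 0], [0, 0, 0.002, 0, 0, 0]]]}}

```text
clock: 14.25
tool_pos: [0.4872, -0.1071, 0.0606]
orientation: [-180.0, 0.0, -105.0]
force: [0.2, -1.0, 0.5]
opening: 0.0313
gripper_force: 30.0
```

```bash
python3 o.py
```

```text
14.25 fix mm [ 0.73  9.51 60.64] F [ 0.43 -0.89  0.52] M [-0.05 -0.34 -0.14] [-179.95    0.01 -105.  ]
```

In the tool's units: 0.65 cm / 75 = 0.0087, 0.55 cm / 75 = 0.0073.

Emit:
{"name": "send_rows", "arguments": {"plan": [[[0.0013, 0, 0, 0, 0, 0], [0.0033, 0, 0, 0, 0, 0], [0.0053, 0, 0, 0, 0, 0], [0.0073, 0, 0, 0, 0, 0], [0.0087, 0, 0, 0, 0, 0], [0.0087, 0, 0, 0, 0, 0], [0.0087, 0, 0, 0, 0, 0]]]}}

```text
clock: 14.83
tool_pos: [0.4854, -0.1135, 0.0606]
orientation: [-180.0, -0.0, -105.0]
force: [1.7, 0.0, 3.1]
opening: 0.0312
gripper_force: 30.0
```

```bash
python3 o.py
```

```text
14.8333 fix mm [ 0.69  2.83 60.58] F [1.6  0.43 3.13] M [ 0.03 -0.75 -0.11] [-179.96   -0.   -104.99]
```

In the tool's units: 0.1 cm / 75 = 0.0013, 0.03 cm / 75 = 0.0004.

Emit:
{"name": "send_rows", "arguments": {"plan": [[[0, -0.0003, 0, 0, 0, 0], [0.0004, -0.0005, 0, 0, 0, 0], [0.0009, -0.0005, 0, 0, 0, 0], [0.0013, -0.0005, 0, 0, 0, 0], [0.0013, -0.0005, 0, 0, 0, 0], [0.0013, -0.0005, 0, 0, 0, 0]]]}}

```text
clock: 15.33
tool_pos: [0.4853, -0.1142, 0.0605]
orientation: [-180.0, 0.0, -105.0]
force: [1.2, 3.1, 4.1]
opening: 0.0313
gripper_force: 30.0
```

```bash
python3 o.py
```

```text
15.3333 fix mm [ 0.76  2.14 60.5 ] F [0.35 3.3  4.08] M [ 1.1   0.01 -0.2 ] [-179.99    0.02 -105.  ]
```

Emit:
{"name": "send_rows", "arguments": {"plan": [[[0.0004, 0, 0, 0, 0, 0], [0.0008, 0, 0, 0, 0, 0], [0.0011, 0, 0, 0, 0, 0], [0.0011, 0, 0, 0, 0, 0], [0.0011, 0, 0, 0, 0, 0]]]}}

```text
clock: 15.75
tool_pos: [0.4851, -0.115, 0.0605]
orientation: [-180.0, 0.0, -105.0]
force: [0.3, 3.1, 4.6]
opening: 0.0312
gripper_force: 30.0
```

```bash
python3 o.py
```

```text
15.75 fix mm [ 0.77  1.39 60.51] F [-0.47  3.1   4.59] M [ 1.11  0.12 -0.17] [-179.99    0.02 -105.  ]
```

In the tool's units: 0.08 cm / 75 = 0.0011, 0.06 cm / 75 = 0.0008.

Emit:
{"name": "send_rows", "arguments": {"plan": [[[0.0004, 0, 0, 0, 0, 0], [0.0008, 0, 0, 0, 0, 0], [0.0011, 0, 0, 0, 0, 0], [0.0011, 0, 0, 0, 0, 0], [0.0011, 0, 0, 0, 0, 0]]]}}

```text
clock: 16.17
tool_pos: [0.485, -0.1152, 0.0605]
orientation: [-180.0, 0.1, -105.0]
force: [0.5, 7.4, 5.5]
opening: 0.0313
gripper_force: 30.0
```

```bash
python3 o.py
```

```text
16.1667 fix mm [ 0.76  1.18 60.52] F [-1.45  7.28  5.46] M [ 2.63  0.6  -0.27] [-179.97    0.07 -105.  ]
```

In the tool's units: 0.05 cm / 75 = 0.0007, 0.04 cm / 75 = 0.0005.

Emit:
{"name": "send_rows", "arguments": {"plan": [[[0, 0.0001, 0.0003, 0, 0, 0], [-0.0003, 0.0003, 0.0005, 0, 0, 0], [-0.0003, 0.0003, 0.0007, 0, 0, 0], [-0.0003, 0.0003, 0.0007, 0, 0, 0], [-0.0003, 0.0003, 0.0007, 0, 0, 0], [-0.0003, 0.0003, 0.0007, 0, 0, 0]]]}}

```text
clock: 16.67
tool_pos: [0.4851, -0.1151, 0.0605]
orientation: [-180.0, 0.1, -105.0]
force: [-1.1, 6.3, 10.2]
opening: 0.0309
gripper_force: 30.0
```

```bash
python3 o.py
```

```text
16.6667 fix mm [ 0.77  1.22 60.46] F [-2.71  5.8  10.23] M [ 2.15  0.88 -0.2 ] [-179.95    0.05 -104.98]
```

In the tool's units: 0.04 cm / 75 = 0.0005, -0.02 cm / 75 = -0.0003.

Emit:
{"name": "send_rows", "arguments": {"plan": [[[-0.0001, 0.0003, 0, 0, 0, 0], [-0.0003, 0.0005, -0.0001, 0, 0, 0], [-0.0003, 0.0005, -0.0001, 0, 0, 0], [-0.0003, 0.0005, -0.0001, 0, 0, 0], [-0.0003, 0.0005, -0.0001, 0, 0, 0], [-0.0003, 0.0005, -0.0001, 0, 0, 0]]]}}

```text
clock: 17.17
tool_pos: [0.485, -0.1151, 0.0605]
orientation: [-179.9, 0.0, -105.0]
force: [1.7, 4.6, 7.7]
opening: 0.0311
gripper_force: 30.0
```

```bash
python3 o.py
```

```text
17.1667 fix mm [ 0.73  1.25 60.49] F [0.44 4.83 7.72] M [ 1.42 -0.05 -0.2 ] [-179.92    0.04 -104.98]
```

In the tool's units: 0.01 cm / 75 = 0.0001.

Emit:
{"name": "send_rows", "arguments": {"plan": [[[0, 0, 0.0001, 0, 0, 0], [0, 0, 0.0001, 0, 0, 0], [0, 0, 0.0001, 0, 0, 0], [0, 0, 0.0001, 0, 0, 0], [0, 0, 0.0001, 0, 0, 0], [0, 0, 0.0001, 0, 0, 0], [0, 0, 0.0001, 0, 0, 0], [0, 0, 0.0001, 0, 0, 0]]]}}

```text
clock: 17.83
tool_pos: [0.4851, -0.1151, 0.0605]
orientation: [-179.9, 0.0, -105.0]
force: [0.7, 3.0, 8.2]
opening: 0.0312
gripper_force: 30.0
```

```bash
cat > avg.py <<'E'
from plant import ctrl
import numpy as np,cv2
a=np.radians(14.97); R=np.array([[np.cos(a),-np.sin(a),0],[np.sin(a),np.cos(a),0],[0,0,1]])
np.set_printoptions(precision=2,suppress=True); L=[]
for n in ["scene","side","scene","side","scene","side"]:
    s=ctrl.snapshot(n); o=ctrl.get_obs(); L.append(np.r_[R@o["force"],R@o["moment"]])
    cv2.imwrite(f"last_{n}.png",s["img"][:,:,::-1])
print(o["clock"],R@(o["tool_pos"]-[.484,-.1161,0])*1000,np.mean(L,0),np.std(L,0),o["orientation"])
E
python3 avg.py
```

```text
18.1333 [ 0.77  1.27 60.48] [-0.26  4.09  8.49  1.43  0.13 -0.18] [0.57 0.43 0.48 0.03 0.02 0.03] [-179.92    0.04 -104.98]
```

```bash
python3 - <<'E'
import cv2,numpy as np
r=lambda i:cv2.resize(i,None,fx=3.3,fy=3.3,interpolation=cv2.INTER_CUBIC)
s=cv2.imread("last_scene.png")[225:345,205:315]; t=cv2.imread("last_side.png")[160:280,310:435]
cv2.imwrite("pics/f.png",np.hstack([r(s),r(t)]))
E
```

```text
(no output)
```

View pics/f.png

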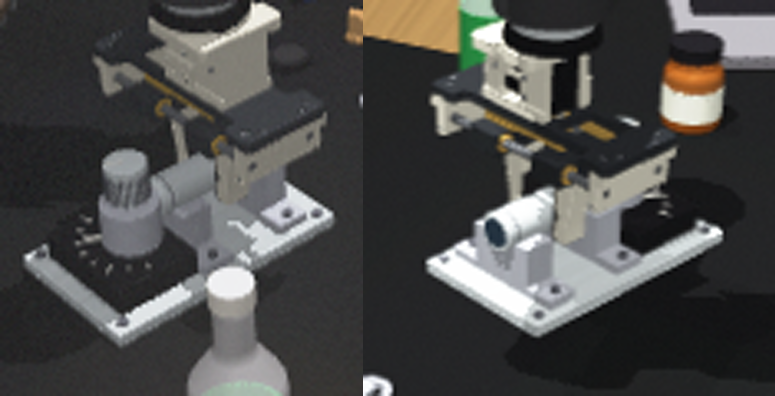

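The barrel sits in the V with its end against the disc at (160,210), and the pointer at (88,240) is still at 2.

```bash
python3 -c "
from plant import ctrl
print(ctrl.close_job())"
```

```text
the job is handed in; nothing more can be done
None
```

The job is handed in at about 18 s: the stop is clicked in at number 2, and the long barrel is held in the V-block against it, pressed down with about 8.5 N measured at the wrist (about 11 N on the V with the barrel's weight) and almost no side force.

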